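# Test the foot clearance of a parts case with a gauge blade

### The arm

A 7-joint arm with a two-finger parallel gripper is mounted at the origin on the work surface. World frame = base frame: x ahead of the robot, y to its left, z up, the work surface at z = 0. Lengths are in mm, angles in rad, forces in N, time in s.
With the tool pointing down it reaches from about 400 to 875 mm from the base axis. Payload 4.4 kg.
Tool frame: the origin (TCP) lies at the very end of the fingers, on their centre line; the grasp point (between the pads) lies 19 mm behind it; z points along the fingers, y is the direction in which the jaws open and shut (so a half turn about z gives the same grasp; the last joint's range is limited). The gripper opens to 85 mm and grips with 20 to 120 N. Pads are 22 mm wide; open, the fingers measure 114 mm over their backs; the gripper's body (76 mm by 85 mm) begins 54 mm behind the grasp point. The pads swing forward as they close: fully open they stand 13 mm farther back than shut.
Start: joints at [1.206, 0.628, 0.038, 1.517, -0.027, 0.996, -0.02], TCP at [191.371, -621.205, 231.313] pointing down, gripper open.
Joint ranges: [-3.06, 3.06], [-0.37, 2.12], [-1.25, 1.32], [0.18, 2.47], [-1.1, 4.24], [0.23, 1.98], [-2.94, 2.94]. Speed limits (rad/s): [2.57, 2.57, 3.14, 3.14, 3.14, 3.14, 3.14].

### API

Orientations are given as [roll, pitch, yaw] about the fixed x, y, z axes, in that order (R = Rz(yaw) Ry(pitch) Rx(roll)).
In Python, from cell import ctrl gives the robot as it stands.
- The arm moves only by the shell command python3 -m crank 'ROWS' [OPENING]. ROWS is JSON, a list that holds one entry, the list of rows, each a list of 6 numbers: the shift along the tool's x, y, z in units of 30 mm (1.0 is 30 mm), then the turn, a rotation vector about the tool's x, y, z in units of 6 degrees (1.0 is 6 degrees). In form: [[[tx, ty, tz, rx, ry, rz], ...]]. A call has 1 to 12 rows; each row shifts and turns the pose as measured when the row begins, along the tool's axes as they then stand; what a row does not reach is not made up. A row lasts 1/12 s, in which the tool goes at most 41.7 mm and 7.16 degrees, less where a joint would pass 70% of its speed; a pose out of reach is approached as far as the arm can. A call is refused whole if a number of a shift passes 1 or a number of a turn 1, either way. A call with a gripper value outside its range is refused whole. OPENING is the gripper command: -1 is fully open, 1 is shut, values between are in proportion, set as the call begins (- or left out, the last holds). The fingers move at their own pace and stop on an object; the grip force is fixed at half the most. Time passes only in rows, so rows that do not move let the fingers close. It gives the time, the measured TCP pose, the force and the opening at its end, in the units of the state.
- ctrl.read_state(): the state, without advancing time (a new reading comes with each control period).
- ctrl.get_image(name): name is "scene" or "top" or "wrist"; returns a dict with "color" (420x560x3 uint8, red, green, blue), "depth" (420x560 float32, mm along the optical axis (not along the pixel's ray), 0 where there is no reading), "camera_matrix" (3x3 intrinsics, pixels), "R" (3x3) and "t" (3): a world point X has camera coordinates R X + t. Camera axes: x right, y down, z forward; pixel columns grow to the right and rows downward; lengths in mm; the calibration is good to about 2 mm. A picture is of the moment at which its call begins.
- ctrl.finish_job(): hands the job in, once; it reports no verdict.
Trained networks look in a picture, given as the dict that the camera call returned (one of the last four; its "shot" number tells which), for a name from the list of things; names that differ only in an ending like _2 or _b are one class to them, and where a whole thing is asked for, a point or a joint stands for the part that bears it (a point fixed in the world has none). Each returns a list of dicts, best first, with "conf" (0 to 1); they miss things now and then, are a little off and sometimes report something else, mostly with a low value. They report only what shows in the picture. A call takes as long as a camera call. They do not tell look-alikes from the thing itself.
- ctrl.search_frame(query, picture): "extent" ([centre column, centre row, width, height] in pixels, round what is visible of it).
The state is a dict: "clock": time; "qpos": joint angles; "qd": joint speeds; "tau": joint torques, N m; "eef_pos": TCP position; "tool_rot": TCP orientation; "force": force on the tool from outside, world axes, zero at the start; "torque": the same for the moment, N m; "width": finger opening in mm.
Only numpy, scipy, OpenCV 4.12 (cv2) and the standard library are available. Lean on these libraries where they do the work, as an engineer would, in place of code of your own. Each camera call takes 0.05 s, during which the arm holds its last target. There are 200 camera calls.

### The job

Check that the blue drawer case stands high enough on its feet: take the orange gauge by its handle and, keeping hold of it, slide its blade along the bench into the gap under the middle of the case's drawer front, squarely and fully home until the gauge's block meets the case. Then let go and leave it lying flat there. Leave the thicker yellow gauge, which would jam in this gap, where it lies; the green case is too low and is not to be tested.

Things in the scene. Friction and masses are not known exactly. Their poses are not given: they have to be found in the camera images.
- orange_gauge: Loose feeler gauge, about 0.25 kg. Origin: bench level, mid-width, in its stop face. Steel blade x 0 to +90, 50 wide, 8 thick, on the bench. Orange block x -80 to 0, 50 wide, 24 high; its front (x = 0) is the stop. Orange upright handle on the block, centred at x = -52, y = 0: 36 along x, 24 thick along y, from z = 24 to 80; grip it across y from above. z up. All mm.
- yellow_gauge: Bystander: loose yellow gauge with the same length, width and handle, but a blade 26 mm thick and a block 36 mm high, too thick for the gap. Origin and axes as on the orange gauge.
- blue_case: Fixed blue steel drawer case, 140 deep (x), 180 wide (y), top at 78. Feet 18 across at x +-58, y +-80 leave a gap 18 high under it, open right through. Origin: on the bench under its middle. Drawer front (grey, steel pulls 7 proud at z 51 and up): the +x face at x = +70, facing away from the robot. The blade goes in there along the case's -x, gauge +x towards case -x. All mm.
- green_case: Bystander. Green steel drawer case of the same outside size, does not move; its feet leave only a 4 mm gap. Origin and axes as on the blue case.
Mind the look-alikes: they are no part of the job. Several things look just like the orange_gauge: the one meant starts farthest from the robot's base.

How it is judged:
By the outcome, as a careful person would: the job done as asked, in the order asked, and still so for the second after the job is handed in, with the robot touching nothing.
It also fails if it takes over 38 s, if anything falls off the work surface, if the arm or the gripper's body presses on something with over 40 N, if the wrist force passes 120 N, or if a joint passes its speed limit or range.

## Working session

There is one attempt and no reset: what is moved stays moved. The work goes in short steps, Python scripts to look and compute and a shell command to move; the robot and the scene stay as the last step left them, time stands still between calls to the robot, and variables do not carry over. Pictures are saved under pics/ and viewed, about 8 in all and at most 12, crops included, and the job is handed in when it is done.

```bash
mkdir -p pics
cat > h.py <<'E'
import numpy as np, cv2
from cell import ctrl
def shot(n,f=None):
    p=ctrl.get_image(n)
    if f: cv2.imwrite('pics/'+f,p['color'][:,:,::-1])
    return p
def pts(p):
    K=p['camera_matrix'];d=p['depth'].astype(float);v,u=np.indices(d.shape)
    c=np.stack([(u-K[0,2])*d/K[0,0],(v-K[1,2])*d/K[1,1],d],-1)
    X=(c-p['t'])@p['R']; X[d==0]=np.nan
    return X
E
python3 - <<'E'
from h import *
for n in('top','scene'):
    p=shot(n,n+'1.png');X=pts(p)
    for q in('orange_gauge','yellow_gauge','blue_case','green_case'):
        for r in ctrl.search_frame(q,p):
            c=np.array(r['extent']);print(n,q,round(r['conf'],2),c.round(),X[int(c[1]),int(c[0])].round())
    np.savez(n+'1.npz',X=X,c=p['color'])
print(ctrl.read_state())
E
```

```text
top orange_gauge 0.89 [257. 182.  72.  48.] [479.  16.   7.]
top orange_gauge 0.83 [144. 317.  41.  81.] [167. 284.  26.]
top orange_gauge 0.79 [403. 301.  81.  35.] [ 183. -320.   13.]
top yellow_gauge 0.62 [249. 105.  73.  33.] [662.  32.  29.]
top blue_case 0.58 [138. 213.  95.  77.] [405. 279.  80.]
top green_case 0.59 [371. 216.  89.  65.] [ 385. -239.   79.]
scene orange_gauge 0.71 [268. 224.  78.  46.] [465.   4.   7.]
scene orange_gauge 0.61 [229. 106.  62.  39.] [ 169. -324.   26.]
scene orange_gauge 0.56 [428. 185.  26.  71.] [169. 286.  25.]
scene blue_case 0.57 [395. 250. 113. 101.] [434. 294.  78.]
scene green_case 0.9 [202. 156.  88.  78.] [ 419. -219.   78.]
{'clock': 0.5, 'qpos': array([ 1.20620466,  0.62844351,  0.03851064,  1.51746546, -0.02698452,
        0.99630173, -0.01999432]), 'qd': array([ 0.00050249, -0.0003904 ,  0.00099392, -0.00025569,  0.00053386,
        0.00096212, -0.00079194]), 'tau': array([-1.12610149e-03, -5.62807667e+01,  1.22434236e+00, -1.93605369e+01,
        1.09260553e-02,  2.68787706e-03,  1.48080937e-05]), 'eef_pos': array([ 191.34316848, -621.16968629,  231.26441125]), 'tool_rot': array([-3.14149297e+00, -1.21393925e-05,  2.98770666e-01]), 'force': array([0.13175758, 0.00335178, 0.77084963]), 'torque': array([ 0.01837081, -0.01235067,  0.00132638]), 'width': 85.23499117801327}
```

View pics/top1.png

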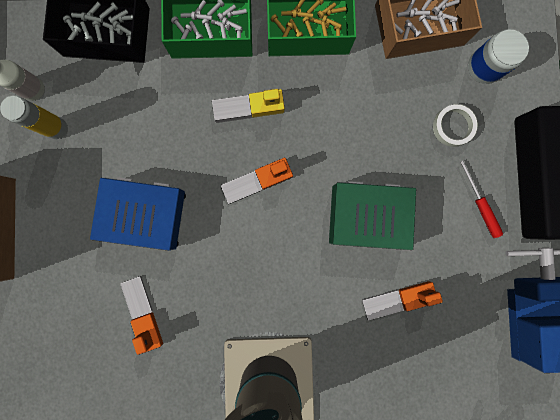

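View pics/scene1.png

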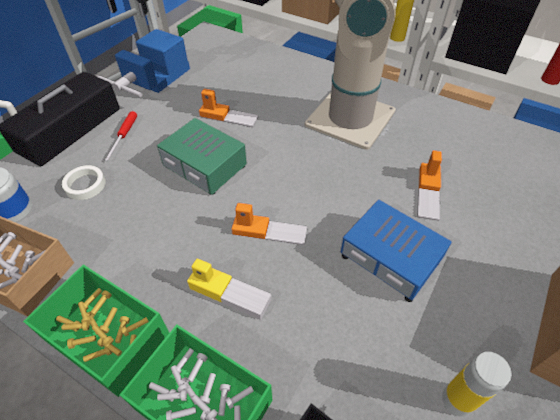

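Orange candidates in the top picture are (257,182), (144,317) and (403,301), at roughly 480, 330 and 370 mm from the base. The yellow gauge is at (249,105). By the description, the target is (257,182). Next I'll measure the poses and check a crop.

```bash
cat > fit.py <<'E'
from h import *
def fit(X,c):
    h=cv2.cvtColor(c,cv2.COLOR_RGB2HSV);H,S,V=h[...,0],h[...,1],h[...,2]
    z=X[...,2]
    out={}
    near=np.linalg.norm(X[...,:2]-[400,285],axis=-1)<150
    m=near&(z>70)&(z<86)&(H>100)&(H<125)&(S>120)
    P=X[m][:,:2].astype(np.float32); r=cv2.minAreaRect(P); out['case']=r; out['casez']=np.median(z[m])
    return out
def gauge(X,c,ctr,R=130):
    h=cv2.cvtColor(c,cv2.COLOR_RGB2HSV);H,S=h[...,0],h[...,1]
    z=X[...,2];near=np.linalg.norm(X[...,:2]-ctr,axis=-1)<R
    org=near&(H>5)&(H<18)&(S>150)
    b=org&(z>18)&(z<30); t=org&(z>72)&(z<90)
    bl=near&(z>4.5)&(z<12)&(S<60)&(h[...,2]>120)
    return [cv2.minAreaRect(X[m][:,:2].astype(np.float32)) if m.sum()>4 else None for m in(b,t,bl)]+[X[m].mean(0).round(1) for m in(b,t,bl)]
E
python3 - <<'E'
from fit import *
for n in('top','scene'):
    d=np.load(n+'1.npz');X,c=d['X'],d['c']
    print(n,fit(X,c))
    for g in gauge(X,c,[470,0]):print(g)
d=np.load('top1.npz');c=d['c'][140:270,80:310]
cv2.imwrite('pics/crop.png',cv2.resize(c[:,:,::-1],None,fx=3,fy=3,interpolation=cv2.INTER_CUBIC))
E
```

```text
top {'case': ((404.8839416503906, 287.4958801269531), (180.82240295410156, 139.77664184570312), 80.69759368896484), 'casez': np.float64(78.43251217318237)}
((495.8388366699219, -24.219547271728516), (50.27424240112305, 79.50660705566406), 21.149059295654297)
((499.9474792480469, -35.327781677246094), (24.143991470336914, 35.766021728515625), 21.12424659729004)
((426.07916259765625, 13.265823364257812), (197.40646362304688, 107.9434585571289), 51.154151916503906)
[490.9 -19.2  24.5]
[499.4 -35.4  80. ]
[464.4  54.6   8.3]
scene {'case': ((405.281982421875, 287.2171936035156), (177.31602478027344, 141.7889404296875), 80.51393127441406), 'casez': np.float64(77.84518317505258)}
((497.7703857421875, -24.552940368652344), (47.322113037109375, 77.92079162597656), 21.431617736816406)
((501.5164794921875, -35.165000915527344), (22.25277328491211, 33.307220458984375), 25.08418083190918)
((493.3359069824219, 4.318603515625), (168.5198974609375, 179.67051696777344), 67.1014633178711)
[500.5 -15.2  23.7]
[502.8 -34.3  79. ]
[466.5  53.2   8. ]
```

View pics/crop.png

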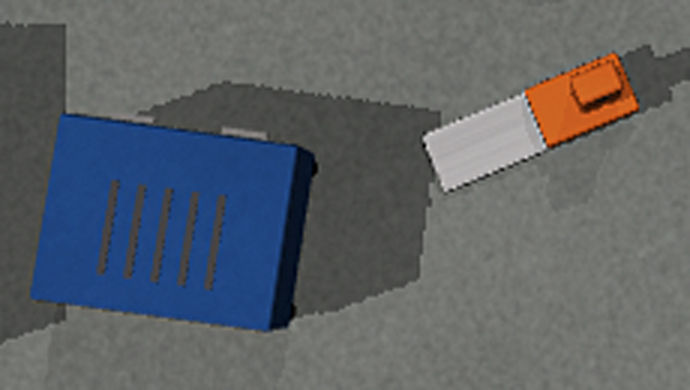

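The crop confirms the target: steel blade to the left, tip near (435,160), and orange block and handle at (595,90). The case's pulls are on its upper side (world +x). 

Poses:
- **Gauge:** yaw 111.15°, handle at (500.3, -35.4).
- **Case:** yaw -9.4°, front centre at (474, 276).

Next I'll travel towards the handle at height.

```bash
python3 -m crank '[[[0.95,-0.95,0,0,0,0],[0.95,-0.95,0,0,0,0],[0.95,-0.95,0,0,0,0],[0.95,-0.95,0,0,0,0],[0.95,-0.95,0,0,0,0],[0.95,-0.95,0,0,0,0]]]' -1
cat > go.py <<'E'
import sys
from h import *
from scipy.spatial.transform import Rotation as R
s=ctrl.read_state();x,y,z,yaw=map(float,sys.argv[1:5])
A=R.from_euler('xyz',s['tool_rot']);d=A.inv().apply(np.array([x,y,z])-s['eef_pos'])/30
B=R.from_euler('xyz',[np.pi,0,np.radians(yaw)]);w=np.degrees((A.inv()*B).as_rotvec())/6
print('t',s['clock'],'pos',s['eef_pos'].round(1),'rpy',np.degrees(s['tool_rot']).round(2),'q',s['qpos'].round(2),'F',s['force'].round(1),'w',round(s['width'],1))
print('shift',d.round(2),'turn',w.round(2), 'shift after turn',(B.inv().apply(np.array([x,y,z])-s['eef_pos'])/30).round(2))
E
python3 go.py 500.3 -35.4 140 111.15
```

```text
clock: 1.0
eef_pos: [300.9, -410.7, 229.0]
tool_rot: [3.133, 0.006, 0.28]
force: [1.3, 0.5, 0.1]
width: 85.3
t 1.0 pos [ 300.9 -410.7  229. ] rpy [179.51   0.33  16.03] q [ 0.85  0.43  0.04  1.91 -0.01  0.79 -0.4 ] F [1.3 0.5 0.1] w 85.3
shift [  9.86 -10.21   2.82] turn [  0.02   0.11 -15.85] shift after turn [ 9.27 10.71  2.97]
```

```bash
python3 -m crank '[[[0.93,-0.96,0.1,0,0,0],[0.93,-0.96,0.1,0,0,0],[0.93,-0.96,0.1,0,0,0],[0.93,-0.96,0.1,0,0,0],[0.93,-0.96,0.1,0,0,0],[0.93,-0.96,0.1,0,0,0],[0.93,-0.96,0.1,0,0,0],[0.93,-0.96,0.1,0,0,0],[0.93,-0.96,0.1,0,0,0],[0,0,0,0,0,-1],[0,0,0,0,0,-1],[0,0,0,0,0,-1]]]' -1 && python3 -m crank '[[[0,0,0,0,0,-1],[0,0,0,0,0,-1],[0,0,0,0,0,-1],[0,0,0,0,0,-1],[0,0,0,0,0,-1],[0,0,0,0,0,-1],[0,0,0,0,0,-1],[0,0,0,0,0,-1],[0,0,0,0,0,-1],[0,0,0,0,0,-1],[0,0,0,0,0,-1],[0,0,0,0,0,-1]]]' -1
python3 go.py 500.3 -35.4 140 111.15
```

```text
clock: 2.0
eef_pos: [483.1, -64.9, 201.0]
tool_rot: [3.127, -0.004, 0.625]
force: [0.2, 0.1, -0.0]
width: 85.3
clock: 3.0
eef_pos: [485.8, -63.4, 203.5]
tool_rot: [3.129, 0.017, 1.95]
force: [-0.3, 1.0, -0.8]
width: 84.9
t 3.0 pos [485.8 -63.4 203.5] rpy [179.27   0.96 111.74] q [ 0.4   0.46 -0.47  1.99  0.32  0.74  0.11] F [-0.3  1.  -0.8] w 84.9
shift [0.73 0.77 2.11] turn [0.12 0.16 0.1 ] shift after turn [0.7  0.79 2.12]
```

```bash
python3 -m crank '[[[0.36,0.38,0.7,0.12,0.16,0.1],[0.36,0.38,0.7,0,0,0],[0,0,0.7,0,0,0],[0,0,0,0,0,0]]]' -1
python3 go.py 500.3 -35.4 36 111.15
python3 - <<'E'
from fit import *
p=shot('wrist','w1.png');X=pts(p)
for g in gauge(X,p['color'],[496,-24],80):print(g)
p=shot('top');X=pts(p)
for g in gauge(X,p['color'],[496,-24],80):print(g)
E
python3 go.py 500.3 -35.4 36 111.15
```

```text
clock: 3.33
eef_pos: [502.6, -36.5, 140.5]
tool_rot: [3.136, 0.003, 1.94]
force: [-1.1, -0.8, -1.7]
width: 85.6
t 3.3333 pos [502.6 -36.5 140.5] rpy [1.7968e+02 1.7000e-01 1.1115e+02] q [ 0.3   0.58 -0.41  2.01  0.39  0.62 -0.  ] F [-1.1 -0.8 -1.7] w 85.6
shift [ 0.07 -0.08  3.48] turn [ 0.05  0.03 -0.  ] shift after turn [ 0.06 -0.06  3.48]
((493.5006103515625, -25.092079162597656), (48.416770935058594, 78.58160400390625), 21.096084594726562)
((498.0205078125, -36.146392822265625), (23.630037307739258, 34.91371536254883), 21.41741943359375)
((472.3772277832031, 30.427692413330078), (49.99090576171875, 40.15364456176758), 21.099397659301758)
[489.8 -15.1  23.6]
[497.6 -34.6  79. ]
[472.6  30.5   7.7]
((489.9905090332031, -10.019510269165039), (49.7436408996582, 48.48091506958008), 21.41331672668457)
((489.922607421875, -24.701644897460938), (13.068402290344238, 7.873095512390137), 24.671005249023438)
((479.0116882324219, 14.564468383789062), (148.81686401367188, 75.19915771484375), 29.93972396850586)
[486.1  -6.6  24.5]
[489.6 -24.7  79.6]
[475.3  31.1   8.6]
t 3.4333 pos [504.5 -36.2 143.3] rpy [179.42   0.26 111.15] q [ 0.3   0.58 -0.41  2.    0.39  0.62 -0.  ] F [-0.5  0.3  0.1] w 85.5
shift [ 0.09 -0.16  3.58] turn [0.1  0.04 0.  ] shift after turn [ 0.07 -0.12  3.58]
```

View pics/w1.png

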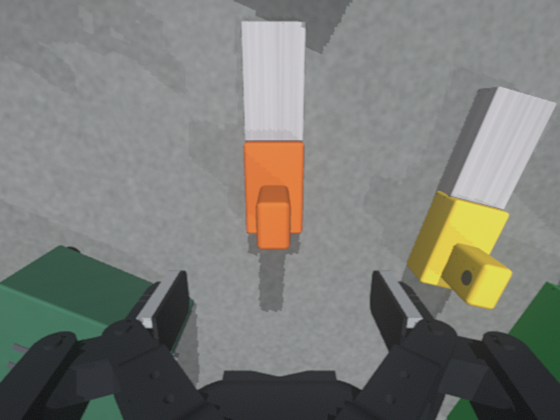

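The wrist view shows the orange handle at (273,218), centred between the fingers at columns 165 and 395. The yellow gauge is well clear at (470,200). Descend.

```bash
python3 -m crank '[[[0.05,-0.15,0.8,0.1,0.04,0],[0,0,0.8,0,0,0],[0,0,0.8,0,0,0],[0,0,0.6,0,0,0]]]' -1
python3 go.py 499.5 -35.7 36 111.15
```

```text
clock: 3.77
eef_pos: [508.3, -38.3, 60.0]
tool_rot: [3.125, 0.009, 1.937]
force: [0.4, 0.3, 0.6]
width: 85.1
t 3.7667 pos [508.3 -38.3  60. ] rpy [179.04   0.52 110.96] q [ 0.22  0.71 -0.3   2.05  0.49  0.42 -0.09] F [0.4 0.3 0.6] w 85.1
shift [ 0.19 -0.26  0.79] turn [ 0.16  0.09 -0.03] shift after turn [ 0.19 -0.24  0.8 ]
```

```bash
python3 -m crank '[[[0.19,-0.26,0.3,0.16,0.09,-0.03],[0,0,0.3,0,0,0],[0,0,0,0,0,0]]]' -1
python3 go.py 499.5 -35.7 36 111.15
```

```text
clock: 4.02
eef_pos: [499.0, -36.7, 41.5]
tool_rot: [-3.14, 0.0, 1.938]
force: [1.1, 0.3, -0.1]
width: 85.4
t 4.0167 pos [499.  -36.7  41.5] rpy [-1.7992e+02  1.0000e-02  1.1107e+02] q [ 0.2   0.74 -0.28  2.07  0.5   0.39 -0.11] F [ 1.1  0.3 -0.1] w 85.4
shift [0.03 0.03 0.18] turn [-0.01  0.   -0.01] shift after turn [0.03 0.03 0.18]
```

Well aligned; go down a touch, then close.

```bash
python3 -m crank '[[[0.03,0.03,0.15,0,0,0],[0,0,0,0,0,0]]]' -1; python3 -m crank '[[[0,0,0,0,0,0],[0,0,0,0,0,0],[0,0,0,0,0,0],[0,0,0,0,0,0],[0,0,0,0,0,0],[0,0,0,0,0,0],[0,0,0,0,0,0],[0,0,0,0,0,0]]]' 1
python3 go.py 499.5 -35.7 36 111.15
```

```text
clock: 4.18
eef_pos: [500.7, -35.7, 38.3]
tool_rot: [3.141, 0.001, 1.938]
force: [0.7, 0.1, 0.2]
width: 85.7
clock: 4.85
eef_pos: [502.5, -36.3, 41.4]
tool_rot: [3.136, 0.004, 1.937]
force: [0.0, 0.1, -1.0]
width: 23.7
t 4.85 pos [502.5 -36.3  41.4] rpy [179.71   0.21 111.  ] q [ 0.2   0.74 -0.27  2.07  0.51  0.39 -0.11] F [ 0.   0.1 -1. ] w 23.7
shift [ 0.06 -0.09  0.18] turn [ 0.05  0.04 -0.03] shift after turn [ 0.06 -0.09  0.18]
```

```bash
python3 -m crank '[[[0,0,-0.5,0.05,0.04,0],[0,0,-0.4,0,0,0],[0,0,0,0,0,0]]]' 1
python3 go.py 575 75 62 111.15
```

```text
clock: 5.1
eef_pos: [501.3, -36.0, 67.8]
tool_rot: [-3.138, -0.002, 1.938]
force: [0.4, 0.1, -2.0]
width: 23.7
t 5.1 pos [501.3 -36.   67.8] rpy [-1.7982e+02 -1.2000e-01  1.1102e+02] q [ 0.23  0.7  -0.32  2.05  0.47  0.47 -0.08] F [ 0.4  0.1 -2. ] w 23.7
shift [2.57 3.62 0.19] turn [-0.03 -0.02 -0.02] shift after turn [2.57 3.63 0.19]
```

```bash
python3 -m crank '[[[0.5,0.72,0.05,0,0,0],[0.5,0.72,0.05,0,0,0],[0.5,0.72,0.05,0,0,0],[0.5,0.72,0.05,0,0,0],[0.5,0.72,0.05,0,0,0],[0,0,0,0,0,-0.9],[0,0,0,0,0,-0.9],[0,0,0,0,0,-0.9],[0,0,0,0,0,-0.9],[0,0,0,0,0,-0.9],[0,0,0,0,0,-0.9],[0,0,0,0,0,-0.9]]]' 1
python3 go.py 650 247 62 170.6
```

```text
clock: 6.1
eef_pos: [575.0, 77.3, 49.6]
tool_rot: [-3.136, -0.009, 2.625]
force: [1.1, -0.0, -1.5]
width: 23.5
t 6.1 pos [575.   77.3  49.6] rpy [-179.65   -0.53  150.39] q [ 0.13  0.84 -0.5   1.83  0.63  0.65  0.3 ] F [ 1.1 -0.  -1.5] w 23.5
shift [ 0.62  6.15 -0.45] turn [-0.04 -0.1  -3.37] shift after turn [-1.54  5.99 -0.41]
```

```bash
python3 -m crank '[[[0,0,-0.3,0,0,-0.9],[0,0,-0.2,0,0,-0.9],[0,0,0,0,0,-0.8],[0,0,0,0,0,-0.7],[-0.2,0.75,0,0,0,0],[-0.2,0.75,0,0,0,0],[-0.2,0.75,0,0,0,0],[-0.2,0.75,0,0,0,0],[-0.2,0.75,0,0,0,0],[-0.2,0.75,0,0,0,0],[-0.2,0.75,0,0,0,0],[-0.2,0.75,0,0,0,0]]]' 1
python3 go.py 650 247 52 170.6
python3 - <<'E'
from fit import *
for n in('top','scene'):
    p=shot(n,n+'2.png');X=pts(p)
    for g in gauge(X,p['color'],[600,255],150):print(g)
    print(fit(X,p['color']))
E
python3 go.py 650 247 52 170.6
```

```text
clock: 7.1
eef_pos: [646.2, 240.9, 46.5]
tool_rot: [-3.124, -0.027, 2.981]
force: [0.3, 0.1, -1.9]
width: 23.7
t 7.1 pos [646.2 240.9  46.5] rpy [-178.98   -1.54  170.8 ] q [-0.08  0.99 -0.61  1.48  0.64  0.92  0.52] F [ 0.3  0.1 -1.9] w 23.7
shift [-0.09  0.22 -0.19] turn [-0.17 -0.26  0.04] shift after turn [-0.09  0.22 -0.18]
None
None
((589.58447265625, 355.7207946777344), (82.9825668334961, 164.21322631835938), 59.81575012207031)
[nan nan nan]
[nan nan nan]
[591.2 345.4   5.1]
{'case': ((404.9446105957031, 287.591064453125), (180.53663635253906, 139.8683624267578), 80.5829849243164), 'casez': np.float64(78.39420193173098)}
((643.6189575195312, 248.7874298095703), (47.87097930908203, 63.660850524902344), 82.28607177734375)
((657.1630859375, 247.0097198486328), (19.51970672607422, 22.84589195251465), 0.07360810786485672)
((636.401123046875, 239.6182861328125), (167.30813598632812, 236.04098510742188), 28.53683090209961)
[665.2 250.   27. ]
[660.2 246.2  83.3]
[620.2 198.2   7.5]
{'case': ((409.7662658691406, 306.784423828125), (137.63784790039062, 140.29135131835938), 80.72509002685547), 'casez': np.float64(77.8403266441676)}
t 7.2 pos [645.9 246.3  46.7] rpy [-179.33   -1.53  171.05] q [-0.08  0.99 -0.61  1.47  0.64  0.92  0.52] F [-1.1  0.7 -0.7] w 23.5
shift [-0.13  0.04 -0.18] turn [-0.11 -0.25  0.08] shift after turn [-0.13  0.05 -0.18]fit.py:16: RuntimeWarning: Mean of empty slice.
  return [cv2.minAreaRect(X[m][:,:2].astype(np.float32)) if m.sum()>4 else None for m in(b,t,bl)]+[X[m].mean(0).round(1) for m in(b,t,bl)]
  ret = um.true_divide(
```

View pics/scene2.png

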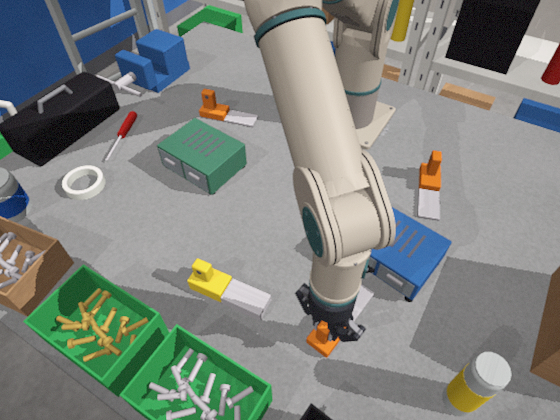

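The scene picture shows the gauge held at (322,338), with its blade pointing at the blue case's drawer front and the yellow gauge undisturbed. I'll level it, set it on the bench and check with the wrist camera.

```bash
python3 -m crank '[[[-0.13,0.05,0.05,-0.12,-0.25,0.08],[0,0,0.08,0,0,0],[0,0,0,0,0,0]]]' 1
python3 go.py 649 247 40 170.6
cat > wr.py <<'E'
import sys
from fit import *
p=shot('wrist',sys.argv[1] if len(sys.argv)>1 else None);X=pts(p);c=p['color']
s=ctrl.read_state();y=s['tool_rot'][2];print('tcp',s['eef_pos'].round(1),np.degrees(s['tool_rot']).round(2))
T=s['eef_pos'][:2]+52*np.array([np.cos(y),np.sin(y)])
h=cv2.cvtColor(c,cv2.COLOR_RGB2HSV);z=X[...,2];near=np.linalg.norm(X[...,:2]-T,axis=-1)<120
o=near&(h[...,0]>5)&(h[...,0]<18)&(h[...,1]>150)&(z>18)&(z<34)
b=near&(z>4)&(z<20)&(h[...,1]<60)&(h[...,2]>120)
k=(z>72)&(z<86)&(h[...,0]>100)&(h[...,0]<125)&(h[...,1]>120)
for n,m in(('block',o),('blade',b),('casetop',k)):
    m=cv2.morphologyEx(m.astype(np.uint8),cv2.MORPH_OPEN,np.ones((5,5)))>0
    if m.sum()>20: print(n,cv2.minAreaRect(X[m][:,:2].astype(np.float32)),X[m].mean(0).round(1),m.sum())
E
python3 wr.py w2.png
```

```text
clock: 7.45
eef_pos: [649.5, 248.5, 41.4]
tool_rot: [3.141, -0.0, 2.979]
force: [0.1, -0.0, 3.3]
width: 23.4
t 7.45 pos [649.5 248.5  41.4] rpy [ 1.7996e+02 -2.0000e-02  1.7068e+02] q [-0.09  0.99 -0.6   1.5   0.66  0.87  0.49] F [ 0.1 -0.   3.3] w 23.4
shift [ 0.01 -0.05  0.05] turn [ 0.01 -0.    0.01] shift after turn [ 0.01 -0.05  0.05]
tcp [649.5 248.5  41.4] [ 1.7994e+02 -1.0000e-02  1.7067e+02]
block ((623.6111450195312, 251.49639892578125), (48.99686813354492, 55.00255584716797), 81.85758972167969) [617.8 252.5  23.8] 7471
blade ((558.5805053710938, 261.05145263671875), (50.198707580566406, 76.7686538696289), 81.78459930419922) [556.  261.5   7.9] 15179
```

View pics/w2.png

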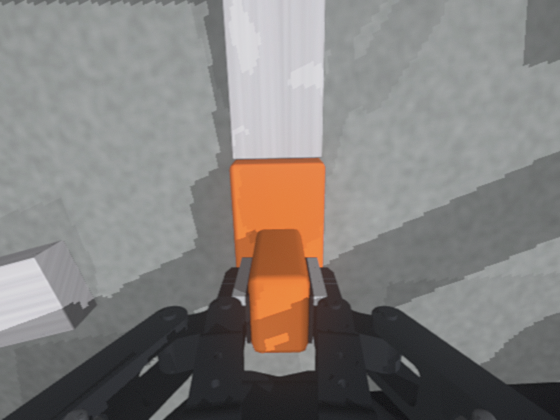

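The blade and block lie flat and straight (blade at columns 225–325), about 1° off the case axis. I'll correct the yaw and start sliding.

```bash
python3 -m crank '[[[0,-0.03,0,0,0,0.18],[0,0,0.02,0,0,0],[0.4,0,0.02,0,0,0],[0.4,0,0.02,0,0,0],[0,0,0,0,0,0]]]' 1
python3 wr.py; python3 go.py 525.4 267.5 40 169.5
```

```text
clock: 7.92
eef_pos: [629.6, 249.5, 41.4]
tool_rot: [3.139, 0.007, 2.953]
force: [-0.8, 1.4, -0.3]
width: 23.5
tcp [630.3 249.   41.4] [179.87   0.38 169.14]
block ((604.166015625, 253.10946655273438), (49.04107666015625, 55.64684295654297), 80.42142486572266) [598.2 254.4  23.7] 7484
blade ((539.2294921875, 264.4179382324219), (50.21506118774414, 76.6100082397461), 80.43814849853516) [536.7 264.8   7.7] 15185
t 7.9667 pos [630.3 249.   41.4] rpy [179.87   0.38 169.14] q [-0.1   0.96 -0.59  1.56  0.67  0.82  0.43] F [-3.9  1.1  5.3] w 23.8
shift [ 3.55 -0.05  0.02] turn [ 0.02  0.06 -0.06] shift after turn [ 3.55 -0.03  0.05]
```

```bash
python3 -m crank '[[[0.4,0,0.02,0,0.06,-0.02],[0.4,0,0.02,0,0,0],[0.4,-0.01,0.02,0,0,0],[0.4,-0.01,0.02,0,0,0],[0.4,-0.01,0.02,0,0,0],[0.4,-0.01,0.02,0,0,0],[0,0,0,0,0,0]]]' 1
python3 wr.py w3.png; python3 go.py 525.4 267.5 40 169.3
```

```text
clock: 8.55
eef_pos: [576.6, 256.3, 41.9]
tool_rot: [3.133, 0.026, 2.94]
force: [-2.3, 0.7, -0.8]
width: 23.3
tcp [577.5 255.7  41.8] [179.53   1.49 168.41]
block ((551.7874145507812, 260.6650085449219), (49.043701171875, 57.62077713012695), 78.8566665649414) [544.9 262.   24.1] 7576
blade ((497.33465576171875, 271.8795166015625), (50.26998519897461, 54.53463363647461), 78.54605102539062) [496.2 272.2   8. ] 10193
casetop ((469.8350524902344, 277.3326416015625), (169.25584411621094, 6.7182464599609375), 80.11563110351562) [467.4 259.3  76.8] 9726
t 8.6 pos [577.5 255.7  41.8] rpy [179.53   1.49 168.41] q [-0.14  0.9  -0.55  1.72  0.7   0.7   0.3 ] F [-1.  -0.   1.3] w 23.2
shift [1.78 0.03 0.01] turn [ 0.08  0.25 -0.15] shift after turn [1.78 0.06 0.06]
```

View pics/w3.png

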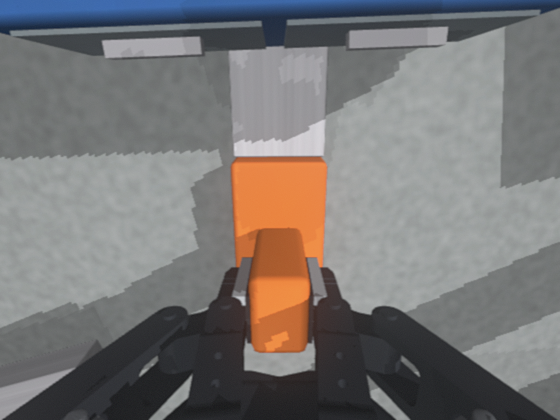

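The blade tip is entering centrally between the pulls (blade at columns 230–327, front seam at column 275). The yaw has drifted about 1.7° and the gauge sits about 2.5 mm to one side. I'll correct both and continue.

```bash
python3 -m crank '[[[0,0.08,0,0.05,0.25,-0.28],[0,0,0.02,0,0,0],[0.35,0.01,0.02,0,0.05,-0.05],[0.35,0.01,0.02,0,0.05,-0.05],[0.35,0.01,0.02,0,0.05,-0.05],[0,0,0,0,0,0]]]' 1
python3 wr.py; python3 go.py 525.4 267.5 40 170.1
```

```text
clock: 9.1
eef_pos: [556.9, 261.0, 41.8]
tool_rot: [3.138, -0.006, 2.98]
force: [-2.6, -0.1, 0.9]
width: 23.1
tcp [556.9 261.   41.8] [179.82  -0.39 170.69]
block ((530.9840087890625, 264.474609375), (49.062252044677734, 56.718650817871094), 81.28722381591797) [524.5 265.5  24.9] 7565
blade ((486.9841003417969, 271.7957763671875), (50.14362335205078, 31.869709014892578), 80.74542236328125) [487.  271.8  10. ] 5396
casetop ((459.94140625, 276.77325439453125), (178.06588745117188, 24.227184295654297), 80.61314392089844) [459.9 276.7  77.6] 47938
t 9.15 pos [556.9 261.   41.8] rpy [179.82  -0.39 170.69] q [-0.14  0.9  -0.58  1.74  0.69  0.72  0.33] F [-1.8  0.2  6.8] w 23.4
shift [1.07 0.04 0.07] turn [ 0.03 -0.06  0.1 ] shift after turn [1.07 0.03 0.06]
```

```bash
python3 -m crank '[[[0,0.03,0.02,0.03,-0.05,0.06],[0.3,0.01,0.02,0,0.03,-0.05],[0.3,0.01,0.02,0,0.03,-0.05],[0.2,0.01,0.02,0,0.03,-0.05],[0,0,0,0,0,0]]]' 1
python3 wr.py; python3 go.py 525.4 267.5 40 170.1
```

```text
clock: 9.57
eef_pos: [539.0, 266.2, 41.7]
tool_rot: [3.14, -0.002, 2.986]
force: [-2.3, 1.2, 3.8]
width: 23.4
tcp [538.9 266.2  41.7] [ 1.7989e+02 -1.6000e-01  1.7109e+02]
block ((513.0068969726562, 269.4427795410156), (48.846717834472656, 56.43157196044922), 81.47130584716797) [506.7 270.4  24.7] 7516
blade ((481.7518005371094, 274.3970947265625), (49.36075973510742, 6.33934211730957), 80.78333282470703) [482.2 273.5   9.3] 829
casetop ((450.4775085449219, 278.703125), (180.12640380859375, 42.78191375732422), 80.63427734375) [449.9 279.8  77.7] 79415
t 9.6167 pos [538.9 266.2  41.7] rpy [ 1.7989e+02 -1.6000e-01  1.7109e+02] q [-0.16  0.88 -0.57  1.78  0.7   0.69  0.29] F [-0.6 -0.3  7.1] w 23.2
shift [ 0.45 -0.03  0.06] turn [ 0.02 -0.03  0.16] shift after turn [ 0.45 -0.04  0.06]
```

```bash
python3 -m crank '[[[0,-0.03,0.01,0.02,-0.03,0.13],[0.2,-0.01,0.02,0,0.03,-0.03],[0.15,0,0.02,0,0.03,-0.03],[0.15,0,0,0,0,0],[0.1,0,0,0,0,0]]]' 1
python3 wr.py; python3 go.py 525.4 267.5 40 170.6
```

```text
clock: 10.03
eef_pos: [527.9, 268.2, 41.6]
tool_rot: [3.137, 0.003, 2.976]
force: [2.4, -0.5, 3.2]
width: 23.5
tcp [527.3 268.3  41.5] [1.7978e+02 1.7000e-01 1.7051e+02]
block ((506.1622619628906, 270.9114685058594), (48.94800567626953, 47.211910247802734), 81.74823760986328) [501.2 271.7  24.4] 5681
casetop ((445.176025390625, 279.7449951171875), (180.26295471191406, 53.35721206665039), 80.4675521850586) [444.2 280.7  77.7] 93472
t 10.0833 pos [527.3 268.3  41.5] rpy [1.7978e+02 1.7000e-01 1.7051e+02] q [-0.18  0.87 -0.56  1.82  0.71  0.66  0.25] F [ 2.6 -0.1  3.6] w 23.4
shift [ 0.06 -0.04  0.05] turn [ 0.04  0.03 -0.01] shift after turn [ 0.06 -0.04  0.05]
```

```bash
python3 -m crank '[[[0.1,-0.02,0,0.03,0.03,0.1],[0.1,0,0,0,0,0],[0.1,0,0,0,0,0],[0.1,0,0,0,0,0]]]' 1
python3 wr.py w4.png; python3 go.py 525.4 267.5 40 170.6
```

```text
clock: 10.42
eef_pos: [525.2, 268.0, 42.1]
tool_rot: [3.138, 0.014, 2.961]
force: [7.9, -1.6, 2.1]
width: 23.5
tcp [525.1 268.   42.2] [179.77   0.81 169.65]
block ((505.76434326171875, 270.40313720703125), (49.3761100769043, 42.678497314453125), 81.85565185546875) [501.2 271.4  24.7] 4908
casetop ((443.448486328125, 279.8390808105469), (179.80160522460938, 57.104801177978516), 80.39205932617188) [442.7 280.8  77.7] 96526
t 10.4667 pos [525.1 268.   42.2] rpy [179.77   0.81 169.65] q [-0.19  0.86 -0.54  1.83  0.72  0.64  0.22] F [ 8.6 -1.6  0.3] w 23.3
shift [-0.01 -0.02  0.07] turn [ 0.04  0.14 -0.16] shift after turn [-0.01 -0.02  0.07]
```

View pics/w4.png

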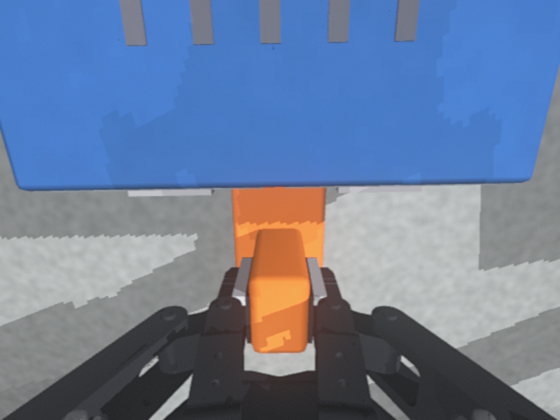

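The block is against the case with about 8 N resisting and is central (block column 279, case middle 277). It is still about 0.8° off, so I'll square it while pressing.

```bash
python3 -m crank '[[[0.1,-0.01,0.02,0.03,0.12,-0.16],[0.2,0,0.02,0,0.03,-0.02],[0.2,0,0.02,0,0,0],[0.2,0,0,0,0,0]]]' 1
python3 wr.py w5.png; python3 go.py 525.4 267.5 40 170.6
```

```text
clock: 10.8
eef_pos: [524.8, 268.4, 42.7]
tool_rot: [3.133, 0.027, 2.969]
force: [15.4, -1.5, -3.6]
width: 23.7
tcp [524.8 268.4  42.7] [179.49   1.6  170.14]
block ((506.1610412597656, 270.5623779296875), (49.40714645385742, 41.39358901977539), 82.61126708984375) [501.7 271.7  25. ] 4669
casetop ((443.6146545410156, 279.9600830078125), (179.52459716796875, 57.0791015625), 80.31940460205078) [442.3 280.8  77.7] 97807
t 10.85 pos [524.8 268.4  42.7] rpy [179.49   1.6  170.14] q [-0.2   0.85 -0.53  1.85  0.73  0.62  0.21] F [16.2 -1.6 -1.3] w 23.4
shift [-0.02 -0.03  0.09] turn [ 0.08  0.27 -0.08] shift after turn [-0.03 -0.03  0.09]
```

View pics/w5.png

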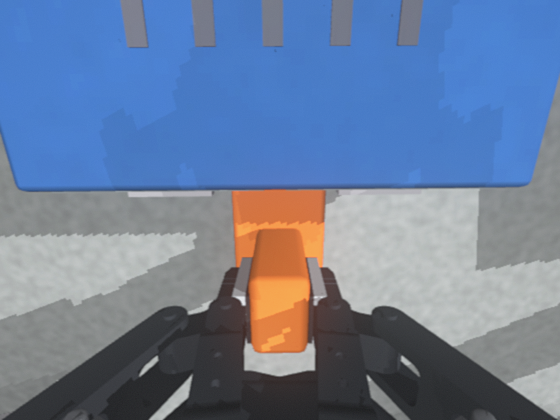

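```bash
python3 -m crank '[[[0.03,0,0.05,0.06,0.27,-0.06],[0.03,0,0.03,0,0.03,0],[0.02,0,0.02,0,0,0]]]' 1; python3 go.py 525.4 267.5 40 170.6
python3 -m crank '[[[0,0,0,0,0,0],[0,0,0,0,0,0],[0,0,0,0,0,0],[0,0,0,0,0,0],[0,0,0,0,0,0],[0,0,0,0,0,0]]]' -1
python3 go.py 525.4 267.5 40 170.6
```

```text
clock: 11.1
eef_pos: [525.4, 268.5, 41.6]
tool_rot: [3.139, -0.0, 2.972]
force: [3.0, -0.2, 7.9]
width: 24.0
t 11.1 pos [525.4 268.5  41.6] rpy [ 1.7984e+02 -1.0000e-02  1.7030e+02] q [-0.18  0.87 -0.56  1.82  0.71  0.66  0.25] F [ 3.  -0.2  7.9] w 24.0
shift [-0.01 -0.03  0.05] turn [ 0.03 -0.   -0.05] shift after turn [-0.01 -0.03  0.05]
clock: 11.6
eef_pos: [517.9, 267.0, 37.9]
tool_rot: [-3.137, -0.013, 2.972]
force: [1.4, -0.4, -0.3]
width: 85.3
t 11.6 pos [517.9 267.   37.9] rpy [-179.76   -0.77  170.26] q [-0.18  0.87 -0.56  1.83  0.7   0.67  0.25] F [ 1.4 -0.4 -0.3] w 85.3
shift [-0.24  0.06 -0.07] turn [-0.04 -0.13 -0.06] shift after turn [-0.24  0.06 -0.07]
```

Released. Go straight up and then back out (+x), clear of everything, and check.

```bash
python3 -m crank '[[[-0.1,0,-0.6,0,0,0],[0,0,-0.7,0,0,0],[0,0,-0.8,0,0,0],[0,0,-0.8,0,0,0],[-0.3,0,-0.8,0,0,0],[-0.8,0,-0.8,0,0,0],[-0.8,0,-0.8,0,0,0],[-0.4,0,-0.5,0,0,0],[0,0,0,0,0,0]]]' -1
python3 go.py 525.4 267.5 40 170.6
python3 - <<'E'
from fit import *
p=shot('wrist','w6.png');X=pts(p)
for g in gauge(X,p['color'],[513,269],80):print(g)
p=shot('scene','s6.png');X=pts(p)
for g in gauge(X,p['color'],[513,269],80):print(g)
a=cv2.imread('pics/w6.png');b=cv2.imread('pics/s6.png')[150:360,250:530]
cv2.imwrite('pics/f6.png',np.vstack([cv2.resize(a,(400,300)),cv2.resize(b,(400,300))]))
E
```

```text
clock: 12.35
eef_pos: [588.5, 254.9, 214.5]
tool_rot: [-3.131, -0.025, 2.978]
force: [0.8, -0.6, -0.4]
width: 85.3
t 12.35 pos [588.5 254.9 214.5] rpy [-179.4    -1.44  170.6 ] q [-0.05  0.74 -0.72  1.52  0.5   1.11  0.53] F [ 0.8 -0.6 -0.4] w 85.3
shift [1.99 0.13 5.87] turn [-0.1  -0.24  0.  ] shift after turn [2.14 0.07 5.82]
((511.59466552734375, 270.3025207519531), (48.4918327331543, 78.2414779663086), 80.60647583007812)
((523.5665283203125, 268.4904479980469), (23.838397979736328, 35.45096969604492), 80.59772491455078)
None
[503.8 271.1  23.6]
[523.1 268.5  79.1]
[nan nan nan]
((514.792236328125, 270.7376708984375), (47.57275390625, 80.98561096191406), 80.2316665649414)
((526.403076171875, 268.2384948730469), (22.967384338378906, 35.72281265258789), 80.72222900390625)
None
[525.6 276.1  23.6]
[528.2 268.6  78.9]
[472.7 301.7   6.3]fit.py:16: RuntimeWarning: Mean of empty slice.
  return [cv2.minAreaRect(X[m][:,:2].astype(np.float32)) if m.sum()>4 else None for m in(b,t,bl)]+[X[m].mean(0).round(1) for m in(b,t,bl)]
  ret = um.true_divide(
```

View pics/f6.png

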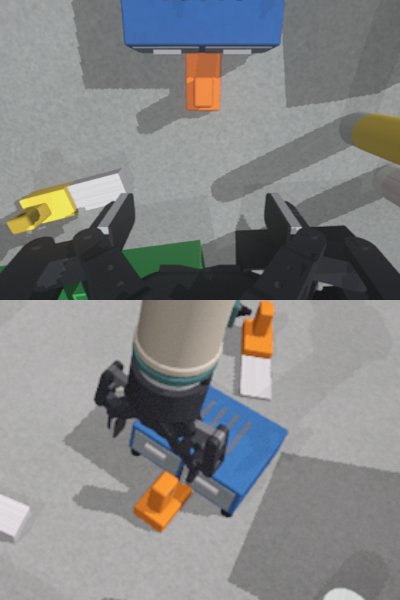

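The block sits flush and central under the drawer front, at 80.6° against the case's 80.6°, and its heights read as lying flat. The robot is clear, so I'll hand in.

```bash
python3 -c "
from cell import ctrl
print(ctrl.finish_job(), ctrl.read_state()['clock'])"
```

```text
the job is handed in; nothing more can be done
the job is handed in; nothing more can be done
```

I gripped the orange gauge farthest from the base by its handle and carried it, slightly lifted, round in front of the blue case. There I set it on the bench and slid the blade into the gap under the drawer front. It went in until the block met the case with about 16 N of resistance. I then let go, backed clear and handed the job in; the clock read 12.35 s just before the last two pictures.

**Last checks:**
- **Squareness:** the gauge's long axis matched the case axis within about 0.2° (wrist camera 80.6° against 80.6°).
- **Position:** it sits about 1 mm off the middle.
- **Fully home:** the wrist camera put the handle at x 523.6 and the scene camera at 526.4, against 525.4 expected. They disagree by about 3 mm, near the calibration limit. The resistance during the push is the better evidence.
- **Lying flat:** block and handle heights measured 23.6 and 79 mm, against 24 and 80 nominal.
- **Other objects:** the yellow gauge and the other items in the last pictures looked undisturbed. I did not re-measure them.

Nothing failed. Small yaw and sideways drifts during the slide were corrected along the way.

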